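# Ready the warm pot and hold the balance lid open

## Task

A colleague is about to swap the brass weight on the balance pan for a sample from the covered steel pot: slide the pot across the warming plate from the orange ring to the green ring, without lifting or tipping it, so that it stands wholly inside the green ring, and let go of it. Then raise the balance's clear lid by its blue bar and hold it still at 60 degrees from closed; it falls shut if released, so finish while still holding it at that angle. Leave the weight, the bottle, the jar and the beaker where they stand.

Things in the scene. Friction and masses are not known exactly. Their poses are not given: they have to be found in the camera images.
- pot_mid (a point): Covered cylindrical steel pot, 70 mm in diameter and 60 mm high, with a black upright cylindrical knob 20 mm in diameter and 30 mm tall on the middle of its cover (top of knob 90 mm above the pot's underside). About 0.4 kg, slides easily. Loose, stands on the warming plate inside the orange ring. The point is the centre of the pot's body, 30 mm above its underside; z up along the pot. The base of the knob is 30 mm above this point, its top 60 mm above.
- pot: The same pot; origin at the centre of its underside.
- plate: Warming plate: fixed grey slab with a flat black top, 200 mm (x) by 320 mm (y) by 45 mm high; the two rings are side by side along its y. Origin at the centre of its underside; its top is 45 mm above that. It may stand to the left or right of the balance.
- orange_ring: Flat orange ring marked on the plate's top where the pot starts; 112 mm outer, 100 mm inner diameter, flush. Origin at its centre, on the plate's top.
- green_ring: Flat green ring marked on the plate's top where the pot must go; 112 mm outer, 100 mm inner diameter, flush. Origin at its centre, on the plate's top, about 160 mm from the orange ring, to its left or its right.
- balance: Laboratory balance, fixed: white base 300 mm (x) by 210 mm (y), 65 mm high, on its rear part a clear draught shield, 160 mm deep, 170 mm wide, up to 131 mm above the bench. Origin at the centre of its underside; its x points from the front (display, nearest the robot) to the back, z up.
- lid (a joint): Angle of the clear hinged lid, rad: 0 closed (level), growing as the front edge rises; 60 degrees is 1.047. Stops at 1.5. Its weight makes it fall shut from every angle; holding it up at the bar takes 0.5 to 2 N. The lid is about 0.25 kg, 174 mm wide; its panel reaches 165 mm forward of the hinge.
- lid_bar (a point): Middle of the blue round bar, the lid's handle: 12 mm in diameter, 128 mm long, along the balance's y, on two arms (60 mm each side of the middle), in the lid's plane, 220 mm from the hinge axis. 49 mm free gap between bar and lid's front edge: go astride it with a partly opened gripper. 66 mm free below it when closed. Being round, it can turn between the fingers.
- lid_hinge (a point): Middle of the lid's hinge axis, which runs along the balance's y at the rear top edge of the shield, 137 mm above the bench. With the lid at angle a the bar is 220 mm x cos(a) in front of this point (balance's -x) and 220 mm x sin(a) above it.
- weight: Brass calibration weight, 28 mm in diameter, 34 mm high, on the pan inside the draught shield. Leave alone. Origin at the centre of its underside.
- amber_bottle: Amber bottle, 72 mm in diameter, 150 mm high, behind the work. Leave alone. Origin at the centre of its underside.
- white_jar: White jar with a blue cap, 70 mm in diameter, 100 mm high, off to the left. Leave alone. Origin at the centre of its underside.
- beaker: Clear open beaker, 72 mm in diameter, 90 mm high, off to the right. Leave alone. Origin at the centre of its underside.
Things that resemble listed ones, but are neither listed nor needed, are in the scene too. What is shaped like the pot but turquoise is not meant.

How it is judged:
On the way, in this order (a step that is already met when the one before it is completed fails the run):
1. the pot stands upright and at rest wholly inside the green ring, let go, with the lid still closed (horizontal distance between pot_mid and green_ring below 0.015 m and angle between pot_mid's own z axis and vertical below 0.08 rad and linear speed of pot below 0.02 m/s and contact force between pot and the fingers below 0.1 N and contact force between pot and the arm below 0.1 N and value of joint lid below 0.08 rad), for 0.2 s.
2. the lid is raised to 60 degrees and held there by the robot (value of joint lid between 0.925 and 1.169 rad and velocity of joint lid between -0.1 and 0.1 rad/s and (contact force between lid and the fingers above 0.3 N or contact force between lid and the arm above 0.3 N)), for 0.2 s.
At the end, for the whole second after the job is handed in: The lid is held still by the robot, and by nothing else, at 60 degrees (within 7 degrees); the pot stands upright on the plate, not touched by the robot, its centre within 15 mm of the green ring's centre (wholly inside the ring) (all of step 2 and horizontal distance between pot_mid and green_ring below 0.015 m and angle between pot_mid's own z axis and vertical below 0.08 rad and linear speed of pot below 0.02 m/s and contact force between pot and the fingers below 0.1 N and contact force between pot and the arm below 0.1 N and contact force between lid and pot below 0.1 N and contact force between lid and weight below 0.1 N and contact force between lid and amber_bottle below 0.1 N and contact force between lid and white_jar below 0.1 N and contact force between lid and beaker below 0.1 N); the arm keeps its last pose, push and grip.
It fails at once if the pot is lifted off the plate (by more than 5 mm) (z of pot_mid in the frame of plate above 0.08 m).
It fails at once if the pot is tipped (by more than about 11 degrees) or pushed off the plate (angle between pot_mid's own z axis and vertical above 0.2 rad or z of pot_mid in the frame of plate below 0.065 m).
It fails at once if the weight, bottle, jar or beaker is disturbed (moved more than 15 mm) (distance of any of weight, amber_bottle, white_jar, beaker from where it was at the start of the episode above 0.015 m).
It also fails if it takes over 64 s, if anything falls off the work surface, if the arm or the gripper's body presses on something with over 40 N, if the wrist force passes 120 N, or if a joint passes its speed limit or range.

## Robot

A 7-joint arm with a two-finger parallel gripper is mounted at the origin on the work surface. World frame = base frame: x ahead of the robot, y to its left, z up, the work surface at z = 0. Lengths are in m, angles in rad, forces in N, time in s.
With the tool pointing down it reaches from about 0.35 to 0.9 m from the base axis. Payload 19.9 kg.
Tool frame: the origin (TCP) lies at the very end of the fingers, on their centre line; the grasp point (between the pads) lies arm.grasp_offset behind it (arm.grasp_offset is the distance from the TCP to the grasp point, in m); z points along the fingers, y is the direction in which the jaws open and shut (so a half turn about z gives the same grasp; the last joint's range is limited). The gripper opens to 94 mm and grips with 3 to 60 N. Pads are 16 mm wide; open, the fingers measure 119 mm over their backs; the gripper's body (75 mm by 177 mm) begins 78 mm behind the grasp point.
Start: joints at [-1.224, 0.417, -0.01, 1.614, 0.005, 1.111, -0.053], TCP at [0.237, 0.578, 0.205] pointing down, gripper open.
Joint ranges: [-2.81, 2.81], [-0.39, 2.02], [-1.27, 1.25], [0.06, 2.57], [-1.19, 4.33], [0.19, 2], [-2.82, 2.82]. Speed limits (rad/s): [1.89, 1.89, 2.39, 2.39, 3.01, 3.01, 3.01].

## Interface

Orientations are given as a 3x3 rotation matrix whose columns are the frame's x, y, z axes.
In Python, from station import arm gives the robot as it stands. The module is installed in compiled form; this text tells all that it offers.
- The arm moves only by the tool send_rows, never from a script. Its arguments are lists of equal length, an entry for each row: "dp": the shift along the world's x, y, z in m, a list of three; "twist": the turn, a rotation vector about the world's x, y, z in rad, a list of three. In form: {"dp": [[dx, dy, dz], ...], "twist": [[ax, ay, az], ...]}. A call has 1 to 20 rows; each row shifts and turns the commanded pose from where the row before left it; what a row does not reach is not made up. A row lasts 1/10 s, in which the tool goes at most 50 mm and 8.59 degrees, less where a joint would pass 70% of its speed; a pose out of reach is approached as far as the arm can. A call is refused whole if a number of a shift passes 0.05 or a number of a turn 0.15, either way. A call with a gripper value outside its range is refused whole. "grip" is the closure, from 0 (fully open) to 1 (shut), set as the call begins (left out, the last holds). The fingers move at their own pace and stop on an object; the grip force is fixed at half the most. Time passes only in rows, so rows that do not move let the fingers close. It gives the time, the measured TCP pose, the force and the opening at its end, in the units of the state.
- arm.read_state(): the state, without advancing time (a new reading comes with each control period).
- arm.get_image(name): name is "side" or "top"; returns the picture (400x640x3 uint8, red, green, blue); there is no depth.
- arm.get_calibration(name): a dict with "camera_matrix" (3x3 intrinsics, pixels), "R" (3x3) and "t" (3): a world point X has camera coordinates R X + t. Camera axes: x right, y down, z forward; pixel columns grow to the right and rows downward; lengths in m; the calibration is good to about 2 mm. A picture is of the moment at which its call begins. get_calibration takes no time and is no camera call.
- arm.finish_job(): hands the job in, once; it reports no verdict.
The state is a dict: "t": time; "joints": joint angles; "joint_vel": joint speeds; "effort": joint torques, N m; "tool_pos": TCP position; "eef_rot": TCP orientation; "ft_force": force on the tool from outside, world axes, zero at the start; "ft_torque": the same for the moment, N m; "gripper_width": finger opening in m.
Only numpy, scipy, OpenCV 4.12 (cv2) and the standard library are available. Lean on these libraries where they do the work, as an engineer would, in place of code of your own. Each camera call takes 0.05 s, during which the arm holds its last target.

## Working session

There is one attempt and no reset: what is moved stays moved. The work goes in short steps, Python scripts to look and compute and a tool call to move; the robot and the scene stay as the last step left them, time stands still between calls to the robot, and variables do not carry over. Pictures are saved under pics/ and viewed, and the job is handed in when it is done.

Besides the shell and the picture viewer there is one more tool, called after ">>>" as name(argument=value, ...), one argument or row to a line, values as JSON. send_rows: Moves the arm, as the interface text tells. Its arguments: {"type":"object","properties":{"dp":{"type":"array","items":{"type":"array","items":{"type":"number"}}},"twist":{"type":"array","items":{"type":"array","items":{"type":"number"}}},"grip":{"type":"number"}},"required":["dp","twist"]}

```bash
mkdir -p pics
python3 - <<'E'
from station import arm
import cv2,numpy as np
for n in("side","top"):
    im=arm.get_image(n);cv2.imwrite(f"pics/{n}0.png",im[:,:,::-1])
    c=arm.get_calibration(n);print(n,c)
s=arm.read_state();print(s,arm.grasp_offset)
E
```

```text
side {'camera_matrix': array([[382.75619459,   0.        , 317.48588075],
       [  0.        , 382.75619459, 197.42450083],
       [  0.        ,   0.        ,   1.        ]]), 'R': array([[ 0.99339789, -0.1138323 ,  0.01424246],
       [-0.07447029, -0.73431046, -0.67471648],
       [ 0.08726291,  0.66920129, -0.73793958]]), 't': array([-0.60979855,  0.10213154,  1.04136388])}
top {'camera_matrix': array([[385.80459873,   0.        , 316.60794046],
       [  0.        , 385.80459873, 196.82163498],
       [  0.        ,   0.        ,   1.        ]]), 'R': array([[ 0.07457207, -0.99721111, -0.00300249],
       [-0.97625431, -0.07239016, -0.2041744 ],
       [ 0.20338762,  0.0181569 , -0.97892993]]), 't': array([-0.03727529,  0.61775255,  1.34349428])}
{'t': 0.1, 'joints': array([-1.22350222,  0.41793521, -0.01025807,  1.6140614 ,  0.00473916,
        1.11070865, -0.05300776]), 'joint_vel': array([-4.94892736e-05,  4.10457662e-04, -4.70556236e-04, -2.43090700e-03,
       -8.25625528e-05, -1.45967908e-03, -8.83062904e-05]), 'effort': array([ 8.18968147e-04, -8.52575254e+01,  6.39879853e-01, -4.26682985e+01,
       -4.88620286e-02,  1.63820543e-02,  5.58801491e-05]), 'tool_pos': array([0.23684551, 0.57804176, 0.20489711]), 'eef_rot': array([[-9.25357907e-01,  3.79094533e-01, -2.82668890e-04],
       [ 3.79094613e-01,  9.25357316e-01, -1.05454364e-03],
       [-1.38202003e-04, -1.08298855e-03, -9.99999404e-01]]), 'ft_force': array([0.08545531, 0.35728307, 0.28021695]), 'ft_torque': array([ 0.01773762,  0.09564369, -0.05584908]), 'gripper_width': 0.09366433781623124} 0.0188
```

View pics/side0.png

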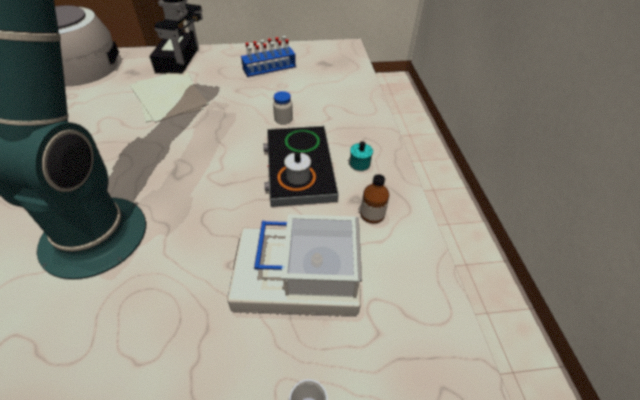

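View pics/top0.png

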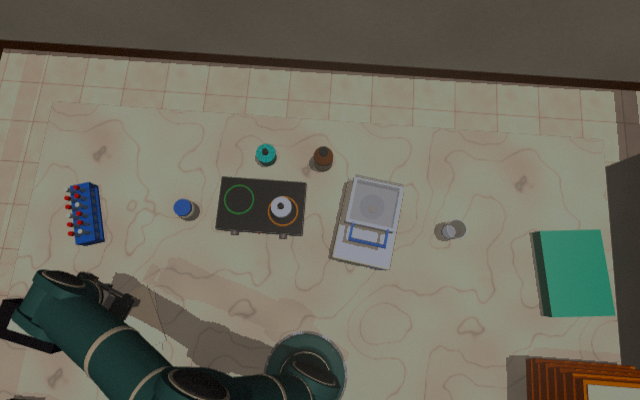

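The side view shows the pot at about (297,170) in the orange ring (297,178), the green ring at (302,141), and the blue bar at (262,246). In the top view the pot is at (281,207), the green ring at (239,200) and the bar at (366,240). Next I'll measure these.

```bash
cat > h.py <<'E'
import numpy as np,cv2
from station import arm
C={n:arm.get_calibration(n) for n in("side","top")}
def ray(n,uv):
    c=C[n];d=np.linalg.inv(c["camera_matrix"])@np.array([uv[0],uv[1],1.]);R=c["R"]
    return -R.T@c["t"],R.T@d
def onz(n,uv,z):
    o,d=ray(n,uv);return o+d*(z-o[2])/d[2]
def tri(a,b):
    (o1,d1),(o2,d2)=ray("side",a),ray("top",b)
    s=np.linalg.lstsq(np.c_[d1,-d2],o2-o1,rcond=None)[0]
    p,q=o1+s[0]*d1,o2+s[1]*d2;return (p+q)/2,np.linalg.norm(p-q)
def proj(n,X):
    c=C[n];x=c["camera_matrix"]@(c["R"]@np.asarray(X)+c["t"]);return x[:2]/x[2]
def mask(bgr,lo,hi):
    return cv2.inRange(cv2.cvtColor(bgr,cv2.COLOR_BGR2HSV),lo,hi)
def blobs(m,mn=15):
    n,l,st,ce=cv2.connectedComponentsWithStats(m)
    return [(st[i].tolist(),ce[i].round(1).tolist()) for i in range(1,n) if st[i][4]>=mn]
E
python3 - <<'E'
from h import *
for n in C:
    im=cv2.imread(f"pics/{n}0.png")
    for nm,lo,hi in(("green",(50,150,50),(70,255,255)),("orange",(8,150,90),(20,255,255)),("blue",(105,130,60),(125,255,255))):
        m=mask(im,lo,hi);print(n,nm,blobs(m))
        if nm!="blue":
            x0=(250,110,100,110) if n=="side" else (210,170,100,80)
            mm=np.zeros_like(m);mm[x0[1]:x0[1]+x0[3],x0[0]:x0[0]+x0[2]]=m[x0[1]:x0[1]+x0[3],x0[0]:x0[0]+x0[2]]
            v,u=np.nonzero(mm);P=np.array([onz(n,p,.045)[:2] for p in zip(u,v)])
            # circle fit
            A=np.c_[2*P,np.ones(len(P))];s=np.linalg.lstsq(A,(P**2).sum(1),rcond=None)[0]
            print("  ring",s[:2],np.sqrt(s[2]+s[0]**2+s[1]**2))
s=cv2.imread("pics/side0.png")[120:320,220:420];cv2.imwrite("pics/sc.png",cv2.resize(s,None,fx=3,fy=3,interpolation=cv2.INTER_CUBIC)[:600])
s=cv2.imread("pics/top0.png")[160:280,210:410];cv2.imwrite("pics/tc.png",cv2.resize(s,None,fx=4,fy=4,interpolation=cv2.INTER_CUBIC))
E
```

```text
side green [([303, 130, 17, 22, 76], [313.3, 142.3]), ([285, 132, 17, 20, 66], [290.0, 142.7])]
  ring [0.59512835 0.29340831] 0.05305069176978648
side orange [([277, 167, 39, 24, 226], [295.3, 180.7]), ([364, 185, 24, 18, 310], [376.2, 193.9])]
  ring [0.56371622 0.12671421] 0.053159723737486175
side blue [([242, 48, 53, 28, 650], [268.0, 61.3]), ([274, 92, 16, 11, 146], [281.7, 97.1]), ([255, 222, 31, 47, 291], [264.6, 247.0])]
top green []
  ring [0.59351239 0.29628319] 0.052878258413017895
top orange [([268, 196, 30, 30, 133], [284.1, 213.7]), ([536, 359, 104, 41, 731], [587.1, 368.8]), ([531, 360, 3, 40, 64], [531.9, 379.7]), ([538, 364, 3, 36, 58], [539.1, 381.7]), ([554, 368, 3, 32, 56], [555.2, 383.4]), ([572, 373, 68, 27, 320], [600.8, 378.6]), ([563, 374, 3, 26, 47], [564.2, 387.0]), ([583, 379, 57, 21, 318], [606.4, 384.5])]
  ring [0.56254261 0.13022036] 0.05317810478851305
top blue [([70, 183, 34, 62, 1037], [88.8, 214.5]), ([71, 193, 4, 7, 18], [72.2, 195.8]), ([174, 199, 17, 17, 213], [181.8, 207.1]), ([72, 201, 4, 7, 17], [73.1, 204.0]), ([73, 210, 3, 7, 17], [73.8, 212.8]), ([73, 218, 5, 7, 20], [74.8, 220.8]), ([349, 224, 39, 24, 140], [367.6, 239.3])]
```

View pics/sc.png

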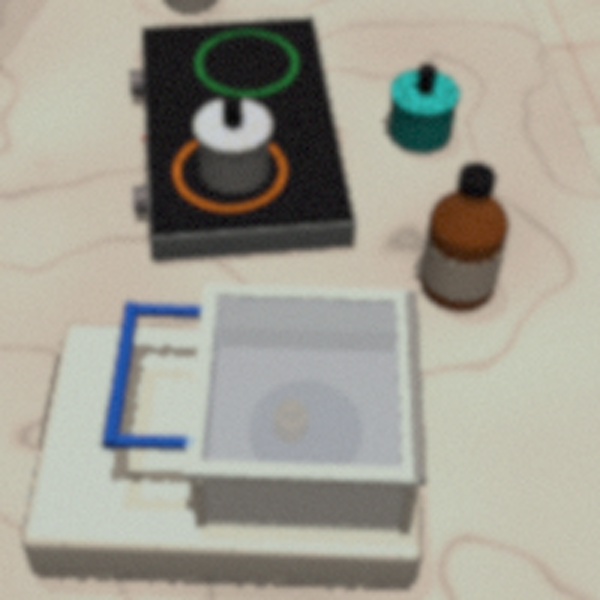

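View pics/tc.png

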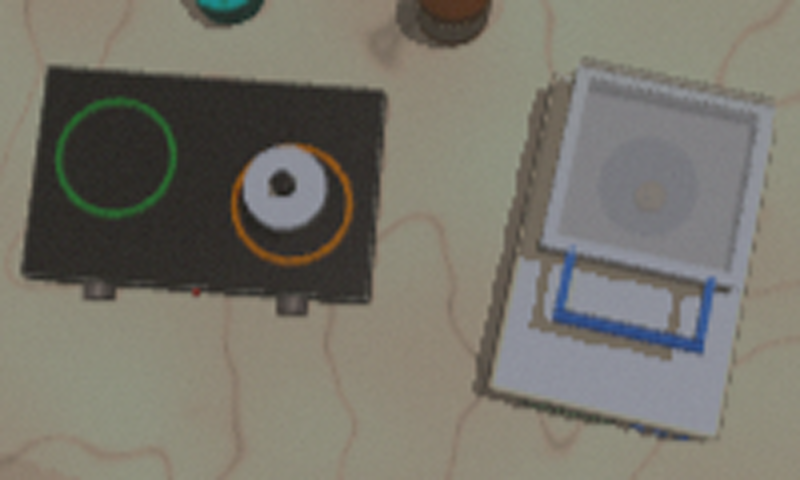

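Run:
```python
from h import *
S=lambda u,v:np.array([u/3+220-.33,v/3+120-.33]);T=lambda u,v:np.array([u/4+210-.37,v/4+160-.37])
np.set_printoptions(precision=4,suppress=True)
print("lid centre",onz("side",S(233,125),.105),onz("top",T(285,187),.105))
# white cover mask
for n,b in(("side",(270,145,55,35)),("top",(262,190,40,35))):
    g=cv2.imread(f"pics/{n}0.png")[b[1]:b[1]+b[3],b[0]:b[0]+b[2]]
    m=((g.min(2)>(110 if n=="top" else 140))*255).astype(np.uint8)
    cs,_=cv2.findContours(m,0,2);c=max(cs,key=cv2.contourArea);h=cv2.convexHull(c)
    e=cv2.fitEllipse(h) ;print(n,e[0][0]+b[0],e[0][1]+b[1],e[1],onz(n,(e[0][0]+b[0],e[0][1]+b[1]),.105))
for nm,a,b in(("barL",S(129,312),T(559,317)),("barR",S(113,441),T(700,347)),):
    print(nm,tri(a,b),onz("side",a,.137),onz("top",b,.137))
# blue front bar: fit
# lid frame rear corners
for nm,a,b in(("rearL",S(411,293),T(583,66)),("rearR",S(413,465),T(772,104)),("frontL",S(205,290),T(545,247)),("frontR",S(197,470),T(728,288))):
    print(nm,tri(a,b))
```

```text
lid centre [0.5686 0.1259 0.105 ] [0.5666 0.1308 0.105 ]
side 297.1012210845947 161.10512733459473 (17.169118881225586, 24.979427337646484) [0.568  0.1269 0.105 ]
top 280.7518901824951 206.32709884643555 (19.90714454650879, 20.140026092529297) [0.5668 0.1313 0.105 ]
barL (array([ 0.4678, -0.1142,  0.1316]), np.float64(0.0001941960230894571)) [ 0.4683 -0.1185  0.137 ] [ 0.4671 -0.1138  0.137 ]
barR (array([ 0.4528, -0.2336,  0.1333]), np.float64(0.0034260563533292997)) [ 0.4548 -0.2355  0.137 ] [ 0.4508 -0.2334  0.137 ]
rearL (array([ 0.6901, -0.1222,  0.1362]), np.float64(0.0052260643902714635))
rearR (array([ 0.6624, -0.2849,  0.1495]), np.float64(0.0006496325284714249))
frontL (array([ 0.5277, -0.0986,  0.1322]), np.float64(0.0026375276125350836))
frontR (array([ 0.5087, -0.2572,  0.1214]), np.float64(0.008840528900912796))
```

Two measurements agree to about 4 mm. The pot is at about (0.567, 0.129) and has to move by (0.027, 0.166). First I'll move above the knob.

>>> send_rows(
  dp=[
    [0.0206,-0.0281,0],
    [0.0206,-0.0281,0],
    [0.0206,-0.0281,0],
    [0.0206,-0.0281,0],
    [0.0206,-0.0281,0],
    [0.0206,-0.0281,0],
    [0.0206,-0.0281,0],
    [0.0206,-0.0281,0],
    [0.0206,-0.0281,0],
    [0.0206,-0.0281,0],
    [0.0206,-0.0281,0],
    [0.0206,-0.0281,0],
    [0.0206,-0.0281,0],
    [0.0206,-0.0281,0],
    [0.0206,-0.0281,0],
    [0.0206,-0.0281,0],
    [0,0,0],
    [0,0,0],
  ],
  twist=[
    [0,0,0.0142],
    [0,0,0.0142],
    [0,0,0.0142],
    [0,0,0.0142],
    [0,0,0.0142],
    [0,0,0.0142],
    [0,0,0.0142],
    [0,0,0.0142],
    [0,0,0.0142],
    [0,0,0.0142],
    [0,0,0.0142],
    [0,0,0.0142],
    [0,0,0.0142],
    [0,0,0.0142],
    [0,0,0.0142],
    [0,0,0.0142],
    [0,0,0],
    [0,0,0],
  ],
  grip=0.2,
)

```text
t: 1.9
tool_pos: [0.5665, 0.1282, 0.205]
eef_rot: [[-0.987, 0.162, -0.001], [0.162, 0.987, -0.0], [0.001, -0.0, -1.0]]
ft_force: [-0.3, -0.2, -0.2]
gripper_width: 0.075
```

>>> send_rows(
  dp=[
    [0,0,-0.012],
    [0,0,-0.012],
    [0,0,-0.012],
    [0,0,-0.012],
    [0,0,-0.012],
    [0,0,-0.012],
    [0,0,-0.012],
    [0,0,-0.01],
    [0,0,0],
    [0,0,0],
  ],
  twist=[
    [0,0,0],
    [0,0,0],
    [0,0,0],
    [0,0,0],
    [0,0,0],
    [0,0,0],
    [0,0,0],
    [0,0,0],
    [0,0,0],
    [0,0,0],
  ],
)

```text
t: 2.9
tool_pos: [0.5666, 0.1287, 0.1114]
eef_rot: [[-0.987, 0.161, -0.0], [0.161, 0.987, -0.0], [-0.0, -0.0, -1.0]]
ft_force: [0.2, -0.0, -0.6]
gripper_width: 0.0754
```

Run:
```python
from h import *
a=arm.get_image("side")[:,:,::-1];cv2.imwrite("pics/s1.png",cv2.resize(a[80:280,200:420],None,fx=3,fy=3))
print(arm.read_state()["tool_pos"])
```

```text
[0.5668219 0.1287459 0.111781 ]
```

View pics/s1.png

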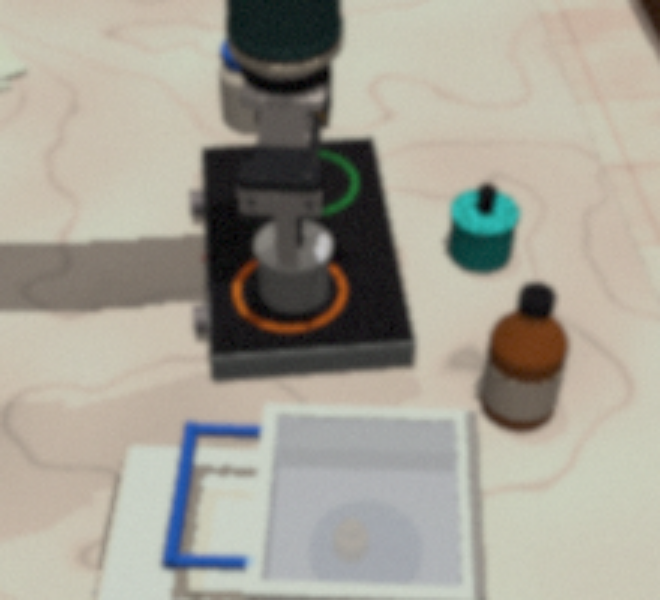

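The knob at (300,225) in this crop lies between the fingers. I'll close in stages.

>>> send_rows(
  dp=[
    [0,0,0],
    [0,0,0],
    [0,0,0],
    [0,0,0],
  ],
  twist=[
    [0,0,0],
    [0,0,0],
    [0,0,0],
    [0,0,0],
  ],
  grip=0.68,
)

```text
t: 3.35
tool_pos: [0.5666, 0.1288, 0.1116]
eef_rot: [[-0.987, 0.161, 0.0], [0.161, 0.987, 0.0], [-0.0, 0.0, -1.0]]
ft_force: [-0.1, -0.1, -0.9]
gripper_width: 0.0462
```

>>> send_rows(
  dp=[
    [0,0,0],
    [0,0,0],
    [0,0,0],
    [0,0,0],
  ],
  twist=[
    [0,0,0],
    [0,0,0],
    [0,0,0],
    [0,0,0],
  ],
  grip=0.82,
)

```text
t: 3.75
tool_pos: [0.5665, 0.1287, 0.1114]
eef_rot: [[-0.987, 0.161, 0.0], [0.161, 0.987, -0.0], [-0.0, -0.0, -1.0]]
ft_force: [-0.7, -1.0, -1.0]
gripper_width: 0.0192
```

>>> send_rows(
  dp=[
    [0.0005,0.003,0],
    [0.001,0.006,0],
    [0.0015,0.009,0],
    [0.0015,0.009,0],
    [0.0015,0.009,0],
    [0.0015,0.009,0],
    [0.0015,0.009,0],
    [0.0015,0.009,0],
    [0.0015,0.009,0],
    [0.0015,0.009,0],
    [0.0015,0.009,0],
    [0.0015,0.009,0],
    [0.0015,0.009,0],
    [0.0015,0.009,0],
    [0.0015,0.009,0],
    [0.0015,0.009,0],
    [0.0015,0.009,0],
    [0.0015,0.009,0],
    [0.0015,0.009,0],
    [0.001,0.003,0],
  ],
  twist=[
    [0,0,0],
    [0,0,0],
    [0,0,0],
    [0,0,0],
    [0,0,0],
    [0,0,0],
    [0,0,0],
    [0,0,0],
    [0,0,0],
    [0,0,0],
    [0,0,0],
    [0,0,0],
    [0,0,0],
    [0,0,0],
    [0,0,0],
    [0,0,0],
    [0,0,0],
    [0,0,0],
    [0,0,0],
    [0,0,0],
  ],
)

```text
t: 5.75
tool_pos: [0.5945, 0.2951, 0.1114]
eef_rot: [[-0.987, 0.16, -0.0], [0.16, 0.987, 0.0], [0.0, 0.0, -1.0]]
ft_force: [-1.2, -1.1, 2.5]
gripper_width: 0.0191
```

>>> send_rows(
  dp=[
    [0,0,0],
    [0,0,0],
    [0,0,0],
  ],
  twist=[
    [0,0,0],
    [0,0,0],
    [0,0,0],
  ],
)

```text
t: 6.05
tool_pos: [0.5945, 0.2935, 0.1115]
eef_rot: [[-0.987, 0.161, 0.0], [0.161, 0.987, 0.0], [-0.0, 0.0, -1.0]]
ft_force: [0.3, 1.3, -1.1]
gripper_width: 0.0191
```

Run:
```python
from h import *
a=arm.get_image("side")[:,:,::-1];cv2.imwrite("pics/s2.png",cv2.resize(a[80:280,200:420],None,fx=3,fy=3))
cv2.imwrite("pics/s2r.png",a)
```

```text
(no output)
```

View pics/s2.png

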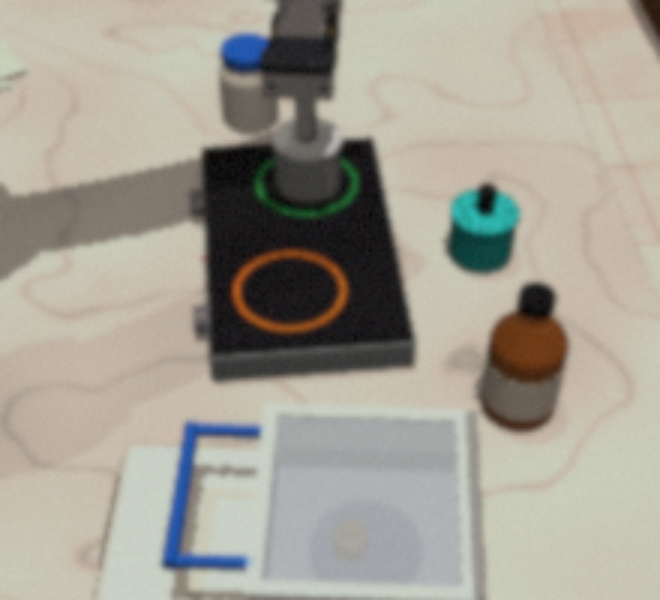

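The pot stands inside the green ring, at about (308,180) in the crop. I'll release and rise.

>>> send_rows(
  dp=[
    [0,0,0],
    [0,0,0],
    [0,0,0],
    [0,0,0],
  ],
  twist=[
    [0,0,0],
    [0,0,0],
    [0,0,0],
    [0,0,0],
  ],
  grip=0.4,
)

```text
t: 6.5
tool_pos: [0.5945, 0.2937, 0.1115]
eef_rot: [[-0.987, 0.161, 0.0], [0.161, 0.987, -0.0], [-0.0, -0.0, -1.0]]
ft_force: [0.1, 0.6, 0.5]
gripper_width: 0.0479
```

>>> send_rows(
  dp=[
    [0,0,0.01],
    [0,0,0.015],
    [0,0,0.02],
    [0,0,0.02],
    [0,0,0.02],
    [0,0,0.02],
    [0,0,0.02],
    [0,0,0.014],
  ],
  twist=[
    [0,0,0],
    [0,0,0],
    [0,0,0],
    [0,0,0],
    [0,0,0],
    [0,0,0],
    [0,0,0],
    [0,0,0],
  ],
)

```text
t: 7.3
tool_pos: [0.5949, 0.2939, 0.2533]
eef_rot: [[-0.987, 0.161, 0.002], [0.161, 0.987, 0.001], [-0.002, 0.001, -1.0]]
ft_force: [0.6, 1.0, -0.6]
gripper_width: 0.0564
```

>>> send_rows(
  dp=[
    [-0.0084,-0.0293,0],
    [-0.0084,-0.0293,0],
    [-0.0084,-0.0293,0],
    [-0.0084,-0.0293,0],
    [-0.0084,-0.0293,0],
    [-0.0084,-0.0293,0],
    [-0.0084,-0.0293,0],
    [-0.0084,-0.0293,0],
    [-0.0084,-0.0293,0],
    [-0.0084,-0.0293,0],
    [-0.0084,-0.0293,0],
    [-0.0084,-0.0293,0],
    [-0.0084,-0.0293,0],
    [-0.0084,-0.0293,0],
    [-0.0084,-0.0293,0],
    [-0.0084,-0.0293,0],
    [0,0,0],
    [0,0,0],
  ],
  twist=[
    [0,0,-0.097],
    [0,0,-0.097],
    [0,0,-0.097],
    [0,0,-0.097],
    [0,0,-0.097],
    [0,0,-0.097],
    [0,0,-0.097],
    [0,0,-0.097],
    [0,0,-0.097],
    [0,0,-0.097],
    [0,0,-0.097],
    [0,0,-0.097],
    [0,0,-0.097],
    [0,0,-0.097],
    [0,0,-0.097],
    [0,0,-0.097],
    [0,0,0],
    [0,0,0],
  ],
)

```text
t: 9.1
tool_pos: [0.4601, -0.1752, 0.2509]
eef_rot: [[0.142, 0.99, 0.0], [0.99, -0.142, 0.0], [0.0, 0.0, -1.0]]
ft_force: [-0.0, 0.5, -0.3]
gripper_width: 0.0564
```

Run:
```python
from h import *
np.set_printoptions(precision=4,suppress=True)
I={n:np.ascontiguousarray(arm.get_image(n)[:,:,::-1]) for n in C}
for n in I: cv2.imwrite(f"pics/{n}3.png",I[n])
for n,b in(("side",(270,105,60,42)),("top",(218,180,44,36))):
    g=I[n][b[1]:b[1]+b[3],b[0]:b[0]+b[2]]
    m=((g.min(2)>(110 if n=="top" else 130))*255).astype(np.uint8)
    cs,_=cv2.findContours(m,0,2);c=max(cs,key=cv2.contourArea)
    e=cv2.fitEllipse(cv2.convexHull(c));print(n,e,onz(n,(e[0][0]+b[0],e[0][1]+b[1]),.105))
s=I["side"][100:300,210:430];t=I["top"][160:280,220:420]
cv2.imwrite("pics/s3c.png",cv2.resize(s,None,fx=3,fy=3));cv2.imwrite("pics/t3c.png",cv2.resize(t,None,fx=4,fy=4))
print(arm.read_state()["joints"])
```

```text
Traceback (most recent call last):
cv2.error: OpenCV(4.12.0) /io/opencv/modules/imgproc/src/shapedescr.cpp:361: error: (-201:Incorrect size of input array) There should be at least 5 points to fit the ellipse in function 'fitEllipseNoDirect'
```

Run:
```python
from h import *
I={n:cv2.imread(f"pics/{n}3.png") for n in C}
s=I["side"][100:300,210:430];t=I["top"][160:280,220:420]
cv2.imwrite("pics/s3c.png",cv2.resize(s,None,fx=3,fy=3));cv2.imwrite("pics/t3c.png",cv2.resize(t,None,fx=4,fy=4))
```

```text
(no output)
```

View pics/s3c.png

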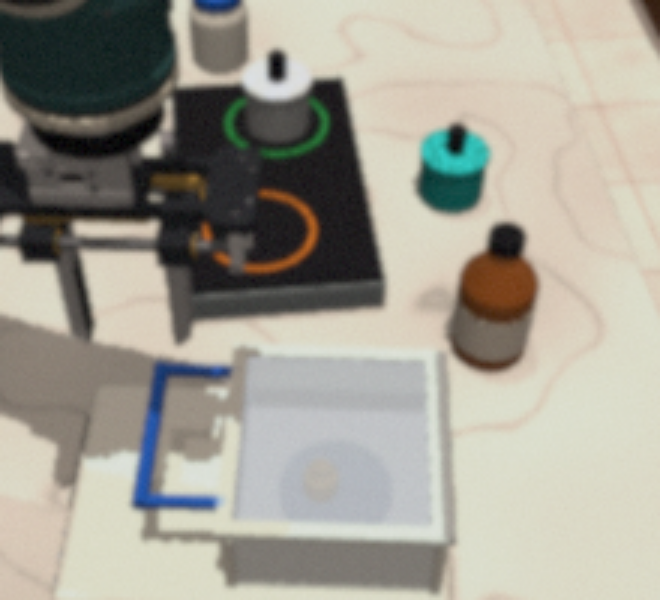

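View pics/t3c.png

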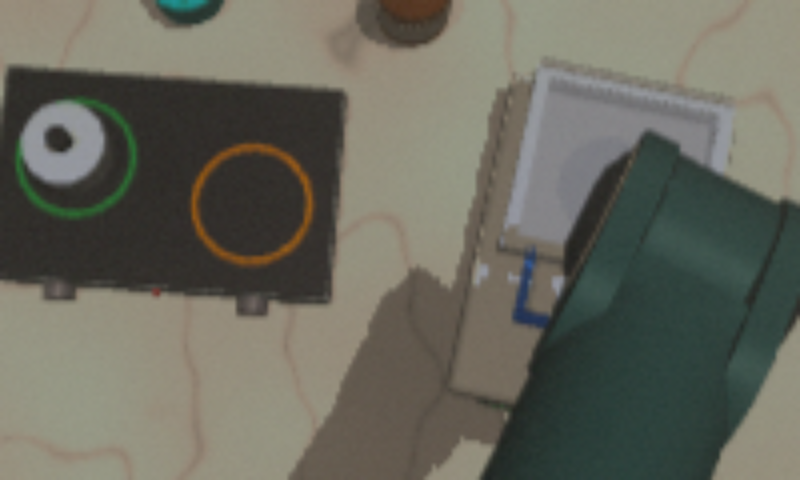

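Run:
```python
from h import *
np.set_printoptions(precision=4,suppress=True)
for n,b in(("side",(285,110,35,30)),("top",(222,180,30,30))):
    g=cv2.imread(f"pics/{n}3.png")[b[1]:b[1]+b[3],b[0]:b[0]+b[2]]
    m=((g.min(2)>(105 if n=="top" else 140))*255).astype(np.uint8)
    k=cv2.connectedComponentsWithStats(m)
    cs,_=cv2.findContours(m,0,2);c=max(cs,key=cv2.contourArea)
    e=cv2.fitEllipse(cv2.convexHull(c));p=(e[0][0]+b[0],e[0][1]+b[1]);print(n,p,e[1],onz(n,p,.105))
print(onz("side",(278/3+209.67,80/3+99.67),.105),onz("top",(63/4+219.6,142/4+159.6),.105))
print(onz("side",(278/3+209.67,80/3+99.67),.105))
print([proj(n,(.594,.295,.105)) for n in C])
# fingertips check vs actual
o=[tri((83/3+209.67,338/3+99.67),(0,0))] and None
# projected bar mid line vs closed bar, and TCP
print("tcp proj",proj("side",(.4601,-.1752,.2509)))
```

```text
side (303.3443603515625, 119.63985824584961) (25.746484756469727, 38.98000717163086) [0.6035 0.3225 0.105 ]
top (235.17277431488037, 195.15326404571533) (19.487749099731445, 20.847867965698242) [0.5949 0.2962 0.105 ]
[0.5972 0.2877 0.105 ] [0.5952 0.2956 0.105 ]
[0.5972 0.2877 0.105 ]
[array([301.1407, 124.9923]), array([235.4681, 195.4285])]
tcp proj [254.0047 210.803 ]
```

In both views the pot stands in the green ring; the top view puts it within about 2 mm of centre. The fingers hang above the bar, straddling its line. I'll lower them astride it.

>>> send_rows(
  dp=[
    [0,0,-0.01],
    [0,0,-0.015],
    [0,0,-0.015],
    [0,0,-0.015],
    [0,0,-0.015],
    [0,0,-0.012],
    [0,0,-0.01],
    [0,0,-0.01],
    [0,0,-0.008],
    [0,0,-0.008],
    [0,0,-0.008],
    [0,0,-0.006],
    [0,0,0],
  ],
  twist=[
    [0,0,0],
    [0,0,0],
    [0,0,0],
    [0,0,0],
    [0,0,0],
    [0,0,0],
    [0,0,0],
    [0,0,0],
    [0,0,0],
    [0,0,0],
    [0,0,0],
    [0,0,0],
    [0,0,0],
  ],
)

```text
t: 10.5
tool_pos: [0.4598, -0.175, 0.1177]
eef_rot: [[0.142, 0.99, -0.001], [0.99, -0.142, 0.0], [-0.0, -0.001, -1.0]]
ft_force: [0.2, -0.1, 0.7]
gripper_width: 0.0564
```

Run:
```python
from h import *
a=np.ascontiguousarray(arm.get_image("side")[:,:,::-1]);cv2.imwrite("pics/s4.png",cv2.resize(a[170:320,200:400],None,fx=4,fy=4))
```

```text
(no output)
```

View pics/s4.png

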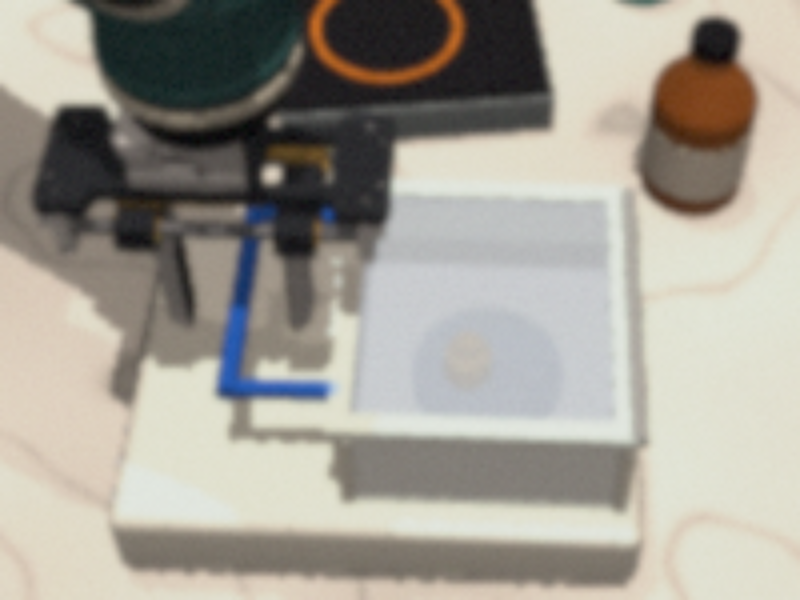

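The bar, at about (242,280) in the crop, runs midway between the fingers at (178,285) and (300,290). I'll grip it.

>>> send_rows(
  dp=[
    [0,0,0],
    [0,0,0],
    [0,0,0],
    [0,0,0],
    [0,0,0],
    [0,0,0],
    [0,0,0],
    [0,0,0],
  ],
  twist=[
    [0,0,0],
    [0,0,0],
    [0,0,0],
    [0,0,0],
    [0,0,0],
    [0,0,0],
    [0,0,0],
    [0,0,0],
  ],
  grip=0.95,
)

```text
t: 11.35
tool_pos: [0.4606, -0.1751, 0.1186]
eef_rot: [[0.142, 0.99, 0.001], [0.99, -0.142, -0.0], [-0.0, 0.001, -1.0]]
ft_force: [4.2, -1.0, -1.1]
gripper_width: 0.0106
```

Run:
```python
from h import *
# arc displacement, balance x axis = eef y
s=arm.read_state();print(s["tool_pos"],s["ft_force"],s["gripper_width"],s["joints"])
x=np.array([.99,-.142,0]);x/=np.linalg.norm(x)
N=32;k=np.arange(N+1)/N;a=np.pi/3*(k-np.sin(2*np.pi*k)/(2*np.pi))
P=.22*((1-np.cos(a))[:,None]*x+np.sin(a)[:,None]*[0,0,1])
print(np.diff(P,axis=0).round(4).tolist(),P[-1])
```

```text
[ 0.46058384 -0.17511588  0.11857251] [ 4.16993075 -0.95024015 -1.09840741] 0.010550132463916777 [-0.21738124  0.34053125  0.61530411  2.03521176 -0.26164552  0.84106999
  0.40413012]
[[0.0, -0.0, 0.0], [0.0, -0.0, 0.0003], [0.0, -0.0, 0.0009], [0.0, -0.0, 0.0016], [0.0, -0.0, 0.0026], [0.0001, -0.0, 0.0038], [0.0003, -0.0, 0.0051], [0.0005, -0.0001, 0.0065], [0.0009, -0.0001, 0.0079], [0.0014, -0.0002, 0.0092], [0.0021, -0.0003, 0.0104], [0.0029, -0.0004, 0.0114], [0.0038, -0.0005, 0.0122], [0.0048, -0.0007, 0.0127], [0.0058, -0.0008, 0.0128], [0.0067, -0.001, 0.0127], [0.0075, -0.0011, 0.0122], [0.0081, -0.0012, 0.0114], [0.0085, -0.0012, 0.0105], [0.0085, -0.0012, 0.0094], [0.0083, -0.0012, 0.0082], [0.0079, -0.0011, 0.007], [0.0072, -0.001, 0.0058], [0.0063, -0.0009, 0.0047], [0.0053, -0.0008, 0.0037], [0.0042, -0.0006, 0.0028], [0.0032, -0.0005, 0.002], [0.0022, -0.0003, 0.0014], [0.0014, -0.0002, 0.0008], [0.0007, -0.0001, 0.0004], [0.0003, -0.0, 0.0002], [0.0, -0.0, 0.0]] [ 0.10888563 -0.01561794  0.19052559]
```

Width 10.6 mm on the 12 mm bar (the knob read about 1 mm low too), so it is gripped. Now I'll follow the arc.

>>> send_rows(
  dp=[
    [0,0,0.0003],
    [0,0,0.0009],
    [0,0,0.0016],
    [0,0,0.0026],
    [0.0001,0,0.0038],
    [0.0003,0,0.0051],
    [0.0005,-0.0001,0.0065],
    [0.0009,-0.0001,0.0079],
    [0.0014,-0.0002,0.0092],
    [0.0021,-0.0003,0.0104],
    [0.0029,-0.0004,0.0114],
  ],
  twist=[
    [0,0,0],
    [0,0,0],
    [0,0,0],
    [0,0,0],
    [0,0,0],
    [0,0,0],
    [0,0,0],
    [0,0,0],
    [0,0,0],
    [0,0,0],
    [0,0,0],
  ],
)

```text
t: 12.45
tool_pos: [0.4692, -0.1764, 0.1787]
eef_rot: [[0.142, 0.99, 0.002], [0.99, -0.142, -0.001], [-0.001, 0.002, -1.0]]
ft_force: [13.0, -2.9, -5.6]
gripper_width: 0.0111
```

>>> send_rows(
  dp=[
    [0.0045,-0.0006,0.0122],
    [0.0053,-0.0008,0.0127],
    [0.0062,-0.0009,0.0128],
    [0.007,-0.001,0.0127],
    [0.0075,-0.0011,0.0122],
    [0.0081,-0.0012,0.0114],
    [0.0085,-0.0012,0.0105],
    [0.0085,-0.0012,0.0094],
    [0.0083,-0.0012,0.0082],
  ],
  twist=[
    [0,0,0],
    [0,0,0],
    [0,0,0],
    [0,0,0],
    [0,0,0],
    [0,0,0],
    [0,0,0],
    [0,0,0],
    [0,0,0],
  ],
)

```text
t: 13.35
tool_pos: [0.5305, -0.1855, 0.2806]
eef_rot: [[0.143, 0.99, -0.004], [0.99, -0.143, 0.001], [0.001, -0.004, -1.0]]
ft_force: [-14.0, 2.8, 11.0]
gripper_width: 0.0113
```

>>> send_rows(
  dp=[
    [0.0074,-0.0011,0.007],
    [0.0068,-0.001,0.0058],
    [0.006,-0.0009,0.0047],
    [0.005,-0.0008,0.0037],
    [0.004,-0.0006,0.0028],
    [0.003,-0.0005,0.002],
    [0.0022,-0.0003,0.0014],
    [0.0014,-0.0002,0.0008],
    [0.0007,0,0.0004],
    [0,0,0],
    [0,0,0],
    [0,0,0],
  ],
  twist=[
    [0,0,0],
    [0,0,0],
    [0,0,0],
    [0,0,0],
    [0,0,0],
    [0,0,0],
    [0,0,0],
    [0,0,0],
    [0,0,0],
    [0,0,0],
    [0,0,0],
    [0,0,0],
  ],
)

```text
t: 14.55
tool_pos: [0.5681, -0.1912, 0.3088]
eef_rot: [[0.143, 0.99, -0.001], [0.99, -0.143, -0.0], [-0.0, -0.001, -1.0]]
ft_force: [-5.6, -1.8, 5.8]
gripper_width: 0.011
```

Run:
```python
from h import *
np.set_printoptions(precision=4,suppress=True)
I={n:np.ascontiguousarray(arm.get_image(n)[:,:,::-1]) for n in C}
for n in I: cv2.imwrite(f"pics/{n}5.png",I[n])
s=I["side"][100:300,200:420]
cv2.imwrite("pics/s5c.png",cv2.resize(s,None,fx=3,fy=3))
cv2.imwrite("pics/t5c.png",cv2.resize(I["top"][160:280,220:420],None,fx=4,fy=4))
st=arm.read_state();z=st["tool_pos"][2];print(st["tool_pos"],st["ft_force"],np.degrees(np.arcsin((z+.0188-.137)/.22)),np.degrees(np.arcsin((z-.118)/.22)))
for da in range(0,360,90): print(proj("side",(.594+.035*np.cos(np.radians(da)),.295+.035*np.sin(np.radians(da)),.045)))
```

```text
[ 0.5681 -0.1912  0.3088] [-5.1479 -0.7448  5.1171] 60.04466817757306 60.149148565249845
[312.0531 139.2139]
[300.5587 133.2381]
[290.8076 140.5211]
[302.3877 146.7453]
```

View pics/s5c.png

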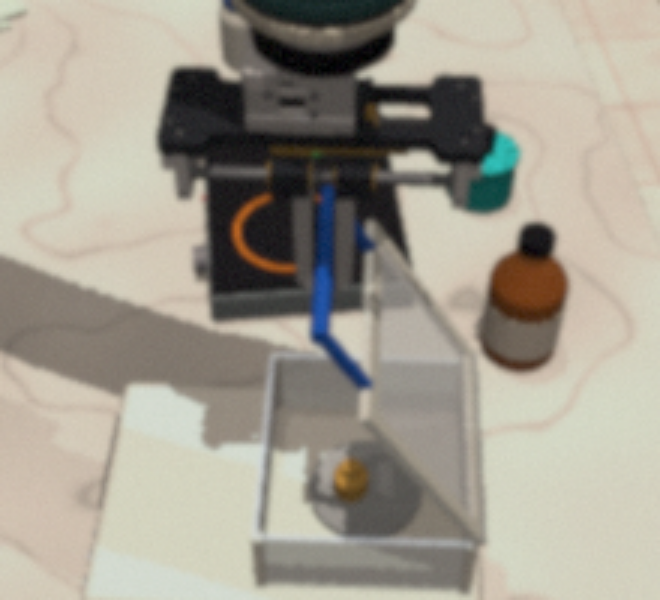

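View pics/t5c.png

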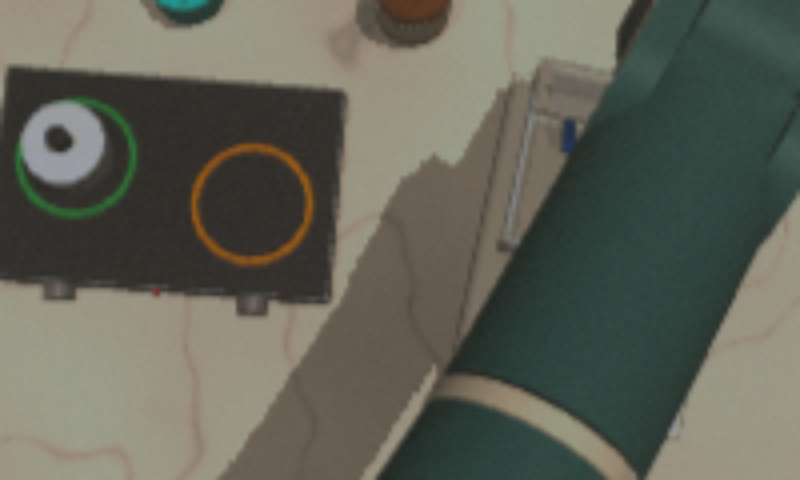

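The lid is raised in the fingers, the weight still stands on the pan at (350,480), and the pot is unmoved in the top view. One independent check of the bar's corner, then settle.

>>> send_rows(
  dp=[
    [0,0,0],
    [0,0,0],
    [0,0,0],
    [0,0,0],
    [0,0,0],
  ],
  twist=[
    [0,0,0],
    [0,0,0],
    [0,0,0],
    [0,0,0],
    [0,0,0],
  ],
)

```text
t: 15.15
tool_pos: [0.5681, -0.1912, 0.3088]
eef_rot: [[0.143, 0.99, -0.001], [0.99, -0.143, -0.0], [-0.0, -0.001, -1.0]]
ft_force: [-4.3, -2.1, 5.5]
gripper_width: 0.0109
```

Run:
```python
from h import *
np.set_printoptions(precision=3,suppress=True)
x=np.array([.99,-.142,0]);y=np.array([.142,.99,0])
H=np.array([.4600,-.1751,.137])+.22*x
for a in(50,55,60,65,70):
    r=np.radians(a);b=H+.22*(-np.cos(r)*x+np.array([0,0,np.sin(r)]))
    print(a,(proj("side",b-.061*y)-[200,100])*3)
# 3px scale crop measured corner about (320,332)
im=cv2.imread("pics/side5.png");g=mask(im,(105,130,60),(125,255,255));v,u=np.nonzero(g[190:230,290:330])
print("blue crop corner cols",(u.min()+90)*3,)
# pot vs ring, side image before lid
im=cv2.imread("pics/side3.png")
print(arm.read_state()["tool_pos"],arm.read_state()["ft_force"],arm.read_state()["gripper_width"])
```

```text
50 [267.246 354.377]
55 [291.833 342.791]
60 [318.694 332.46 ]
65 [347.573 323.555]
70 [378.169 316.232]
blue crop corner cols 312
[ 0.568 -0.191  0.309] [-4.324 -2.054  5.505] 0.010904688055954384
```

The bar's corner appears at (320,332) in the crop, and the 60° model puts it at (319,332). I'm handing in.

Run:
```python
from station import arm
print(arm.finish_job())
```

```text
the job is handed in; nothing more can be done
None
```

I slid the pot by its knob into the green ring at constant height and let go. I then gripped the blue bar, raised the lid along its arc and handed in at about 15 s while still holding it.

**Lid:** It is at about 60° by two checks. The tool height gives 60.0–60.1°, and in the side view the bar's corner is where a 60° lid would put it. The arm was still in the last readings, with about 7 N on the tool.

**Pot:** The top view puts it within about 2 mm of the green ring's centre. The side view was less certain. My automatic fit failed because the jar ran into the mask, and a reading by eye came out about 6 mm off in y, still inside the 15 mm limit.

**Other objects:** In the last pictures the weight was on the pan and the bottle looked unmoved. I did not measure the weight, bottle, jar or beaker, and the jar and beaker were outside the close-ups I viewed at the end. The arm never worked near either of them.

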